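# Slide the coffee past the spring stop

## Robot

A 6-joint arm with a two-finger parallel gripper is mounted at the origin on a cart in front of the work surface, level with it; the furniture and walls round the work are solid. World frame = base frame: x ahead of the robot, y to its left, z up, the work surface at z = 0. Lengths are in mm, angles in rad, forces in N, time in s.
With the tool pointing down it reaches from about 375 to 900 mm from the base axis. Payload 3.1 kg.
Tool frame: the origin (TCP) lies midway between the tips of the shut fingers; the grasp point (between the pads) lies manip.hold_point_z behind it (manip.hold_point_z is the distance from the TCP to the grasp point, in mm); z points along the fingers, y is the line along which they close (so a half turn about z gives the same grasp; the last joint's range is limited). The gripper opens to 87 mm and grips with 3 to 60 N. Pads are 19 mm wide; open, the fingers measure 117 mm over their backs; the gripper's body (75 mm by 190 mm) begins 51 mm behind the grasp point.
Start: joints at [-1.421, 0.527, 1.433, -0, 1.181, -0.178], TCP at [201.839, -591.488, 222.548] pointing down, gripper open.
Joint ranges: [-3.08, 3.08], [-0.75, 2.2], [0.22, 2.44], [-1.43, 4.57], [0, 2.65], [-2.85, 2.85]. Speed limits (rad/s): [2.79, 2.79, 3.14, 3.14, 3.14, 3.14].

## Interface

Orientations are given as a 3x3 rotation matrix whose columns are the frame's x, y, z axes.
In Python, from cell import manip gives the robot as it stands. The module is installed in compiled form; this text tells all that it offers.
- The arm moves only by the tool apply_moves, never from a script. Its argument "moves" is a list of rows, each an object of numbers: "dx", "dy", "dz": the shift along the tool's x, y, z normalised to -1 to 1, where 1 is 0.15 m; "twist": the turn about the tool's z normalised to -1 to 1, where 1 is pi/2 rad; "claw": the closure, from -1 (fully open) to 1 (shut), so that 0 is half open. In form: [{"dx": .., "dy": .., "dz": .., "twist": .., "claw": ..}, ...]. A call has exactly 5 rows; each row is the pose to reach, as a shift and turn from the pose commanded when the call began, along the tool's axes at that moment; what a row does not reach only later rows make up. A row lasts 1/8 s, in which the tool goes at most 62.5 mm and 10.7 degrees, less where a joint would pass 70% of its speed; a pose out of reach is approached as far as the arm can. A call with a number of a shift or a turn outside -1 to 1 is refused whole. A call with a gripper value outside its range is refused whole. The fingers move at their own pace and stop on an object; "force" is the grip in N (left out, the last holds). Time passes only in rows, so rows that repeat a pose let the fingers close, or fill a call up. It gives the time, the measured TCP pose, the force, the opening and the grip force at its end, in the units of the state.
- manip.read_state(): the state, without advancing time (a new reading comes with each control period).
- manip.camera(name): name is "scene" or "top" or "wrist"; returns the picture (480x640x3 uint8, red, green, blue); there is no depth.
- manip.camera_info(name): a dict with "fx", "fy", "cx", "cy" (pixels), "xyz" and "attitude" of the camera in the world. Camera axes: x right, y up, looking along -z (the intrinsics and any distortion apply to the point x, -y, -z); pixel columns grow to the right and rows downward; lengths in mm; the calibration is good to about 2 mm. A picture is of the moment at which its call begins: read the wrist's pose just before it. camera_info takes no time and is no camera call; for the wrist camera it gives the pose at the moment of the call.
- manip.job_done(): hands the job in; it is judged then, once.
The state is a dict: "clock": time; "joint_positions": joint angles; "dq": joint speeds; "effort": joint torques, N m; "tool_pos": TCP position; "orientation": TCP orientation; "ft_force": force on the tool from outside, world axes, zero at the start; "torque": the same for the moment, N m; "opening": finger opening in mm; "finger_force": force on a finger pad.
Only numpy, scipy, OpenCV 4.12 (cv2) and the standard library are available. Lean on these libraries where they do the work, as an engineer would, in place of code of your own. Each camera call takes 0.05 s, during which the arm holds its last target. There are 200 camera calls.

## Task

On the serving slide, press the long red spring bar down with your fingertips and, holding it down, push the tray by its upright lug to the left, over the stop, fully home against the left bumper; then let go, so that the red stop springs up behind the tray and locks it there. Push with the fingers only: do not pinch the lug, and neither touch, lift nor spill the cup of coffee that rides standing on the tray. Leave the other things on the worktop where they are.

Things in the scene. Friction and masses are not known exactly. Their poses are not given: they have to be found in the camera images.
- slide_base: Fixed serving slide: wooden base plate 184 x 262 x 12 mm, two aluminium rails, a dark bumper 40 mm high at each end. Origin on the worktop; plate spans x -112..72, y -136..126 mm in its frame, the slide's frame, used for all offsets below. +y: the way the tray is pushed (robot's left, turned up to 0.25 rad); -x: its front, towards the robot, where the red bar lies.
- tray (a joint): Position of the aluminium tray (120 x 90 mm) along +y, m: 0 at the right end, 0.124 home at the left bumper; starts at 0 to 0.015. At 0.020 the red stop blocks its left edge unless held down; once the tray covers the stop it keeps it down; from 0.120 on the stop can spring up behind the tray. It can only slide; friction about 1 N.
- tray_center (a point): Centre of the top of the tray (cork inlay), at x 5 mm in the slide's frame, z 42 mm. It moves with the tray; lips 6 mm high run along the tray's front and back edges only.
- stop_bar (a joint): How far the red bar is pressed down, m: 0 at rest, 0.014 at its lower end stop. Bar and red stop are one piece, moving straight down. The stop (y 0..10, x -40..36 mm, top 41 mm up) stands in the tray's path; the tray can pass over it from 0.009 on. Spring force 2 N at rest, 4 N fully down; springs back when let go.
- bar_top (a point): Middle of the flat top of the long red bar, moving with it. The top is 34 mm wide (x -105..-71), 205 mm long (y -130..75) and 50 mm above the worktop at rest. It can be pressed anywhere along its length, and fingertips may slide along it. It runs under the lug and along the lug's whole way.
- push_face (a point): Centre of the lug's face to push: black rubber on its right side, facing -y, 44 mm wide (x), 27 mm high, 68 mm above the worktop, at x -84 and y = -71 mm + joint tray. The lug stands at the tray's front edge straight above the red bar and moves with the tray; it spans z 53..83 mm (3 mm over the unpressed bar) and is 12 mm thick: 4 rubber, 8 aluminium.
- cup_center (a point): Cream cup of coffee, loose, standing on the tray: bowl 64 mm wide, 50 mm high, handle turned away from the robot. The point is the bowl's centre half-way up, 67 mm above the worktop; z is the cup's axis. It stands about 110 mm behind (+x of) the red bar's centre line.
- milk_jug: Bystander: loose stainless milk jug, 101 x 68 x 85 mm, on the worktop to the right; origin under its middle.
- spare_cup: Bystander: loose cream cup standing upside down on the worktop to the right, 64 x 91 x 50 mm; origin under its middle.
- shot_glass: Bystander: loose shot glass, 47 mm wide, 58 mm high, on the worktop to the left; origin under its middle.
- coffee_cup: The same coffee cup; this origin lies on its underside, 13.5 mm from the bowl's axis towards the handle; handle along its -y.

How it is judged:
By the outcome, as a careful person would: the job done as asked, in the order asked, and still so for the second after the job is handed in, with the robot touching nothing.
It also fails if it takes over 35 s, if anything falls off the work surface, if the arm or the gripper's body presses on something with over 40 N, if the wrist force passes 120 N, or if a joint passes its speed limit or range.

## Working session

There is one attempt and no reset: what is moved stays moved. The work goes in short steps, Python scripts to look and compute and a tool call to move; the robot and the scene stay as the last step left them, time stands still between calls to the robot, and variables do not carry over. Pictures are saved under pics/ and viewed, at most 10 in all, crops included, and the job is handed in when it is done.

Besides the shell and the picture viewer there is one more tool, called after "Call:" as a command line: name --argument value ..., lists and objects as JSON in quotes. apply_moves: Moves the arm, as the interface text tells. Its arguments: {"type":"object","properties":{"moves":{"type":"array","items":{"type":"object","properties":{"dx":{"type":"number"},"dy":{"type":"number"},"dz":{"type":"number"},"twist":{"type":"number"},"claw":{"type":"number"}}}},"force":{"type":"number"}},"required":["moves"]}

```bash
mkdir -p pics; python3 - <<'E'
from cell import manip
import cv2,numpy as np
s=manip.read_state();print(s['clock'],s['tool_pos'],np.round(s['orientation'],3).tolist(),s['opening'],manip.hold_point_z)
a=manip.camera('top');b=manip.camera('scene')
for n,i in(('top',a),('scene',b)):
    cv2.imwrite(f'pics/{n}0.png',i[:,:,::-1]);c=manip.camera_info(n);print(n,{k:np.round(v,4).tolist() for k,v in c.items() if not isinstance(v,str)})
E
```

```text
0.0 [ 201.71305009 -590.78693233  221.57102193] [[0.946, 0.323, -0.0], [0.323, -0.946, 0.002], [0.0, -0.002, -1.0]] 86.7582609611863 18.700000000000003
top {'fx': 579.8254, 'fy': 579.8254, 'cx': 322.0215, 'cy': 245.8372, 'xyz': [-436.7772, 363.2222, 1395.1111], 'attitude': [[-0.3241, 0.7425, -0.5861], [-0.9458, -0.2666, 0.1852], [-0.0188, 0.6144, 0.7887]]}
scene {'fx': 439.967, 'fy': 439.967, 'cx': 322.4006, 'cy': 238.6467, 'xyz': [222.3125, 633.2811, 882.0031], 'attitude': [[-0.8841, 0.3599, -0.2979], [-0.4672, -0.6883, 0.5549], [-0.0053, 0.6298, 0.7768]]}
```

View pics/top0.png

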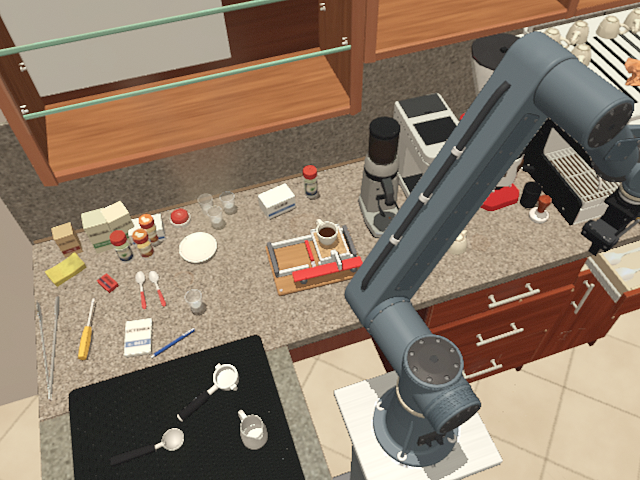

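View pics/scene0.png

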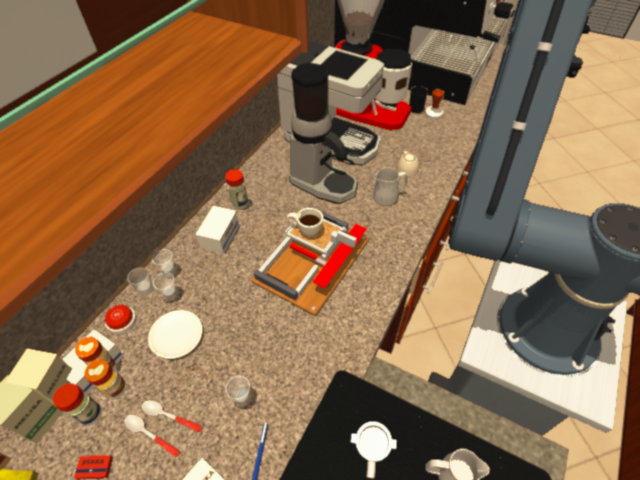

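The slide is at about (318,258) in the top view and (312,262) in the scene view. The red bar runs (295,280)-(360,265) in top and (320,285)-(363,230) in scene, with the cup behind it. Next I measure the red bar.

```bash
cat >h.py <<'E'
import cv2,numpy as np
from cell import manip
def ray(c,p,z):
    d=np.array([(p[0]-c['cx'])/c['fx'],-(p[1]-c['cy'])/c['fy'],-1.]);d=np.array(c['attitude'])@d
    o=np.array(c['xyz']);return o+d*(z-o[2])/d[2]
def proj(c,P):
    q=np.array(c['attitude']).T@(np.array(P)-np.array(c['xyz']));return c['cx']+c['fx']*q[0]/-q[2],c['cy']+c['fy']*q[1]/q[2]
def red(im):
    r,g,b=[im[:,:,i].astype(int) for i in range(3)]
    return ((r>120)&(g<60)&(b<60)).astype(np.uint8)
E
python3 - <<'E'
from h import *
out=[]
for n,(x0,y0,x1,y1) in(('top',(255,210,375,300)),('scene',(245,195,385,315))):
    im=cv2.imread(f'pics/{n}0.png');c=manip.camera_info(n)
    m=red(im[:,:,::-1])[y0:y1,x0:x1]
    k,l,st,ce=cv2.connectedComponentsWithStats(m)
    for i in range(1,k):
        if st[i,4]<15: continue
        pts=np.argwhere(l==i)[:,::-1]+[x0,y0]
        W=np.array([ray(c,p,50) for p in pts])[:,:2].astype(np.float32)
        print(n,st[i],(ce[i]+[x0,y0]).round(1),cv2.minAreaRect(W), cv2.boxPoints(cv2.minAreaRect(W)).round(0).tolist())
    out.append(cv2.resize(im[y0:y1,x0:x1],(395,300),interpolation=cv2.INTER_CUBIC))
cv2.imwrite('pics/crop.png',np.hstack(out))
E
```

```text
top [86 53 19  8 28] [348.  267.4] ((462.0903015136719, -2.9173240661621094), (49.438175201416016, 24.87181282043457), 63.303245544433594) [[440.0, -19.0], [462.0, -31.0], [484.0, 14.0], [462.0, 25.0]]
top [64 61 21  5 21] [329.  272.9] ((464.1239318847656, 60.28746795654297), (58.28262710571289, 3.1486940383911133), 86.39704132080078) [[461.0, 31.0], [464.0, 31.0], [468.0, 89.0], [464.0, 89.0]]
scene [104  29  17  21 170] [357.3 232. ] ((476.5692138671875, -12.81294059753418), (33.21678924560547, 58.11479568481445), 0.686797022819519) [[460.0, 16.0], [460.0, -42.0], [494.0, -42.0], [493.0, 16.0]]
scene [ 45  47  27  18 192] [302.8 250.9] ((565.935546875, 94.341552734375), (18.876628875732422, 74.31484985351562), 85.79100036621094) [[528.0, 88.0], [602.0, 82.0], [604.0, 101.0], [530.0, 106.0]]
scene [ 68  48  41  46 727] [332.7 265.2] ((483.88934326171875, 96.38451385498047), (135.6033477783203, 37.345130920410156), 86.33721160888672) [[461.0, 30.0], [498.0, 28.0], [507.0, 163.0], [470.0, 165.0]]
```

View pics/crop.png

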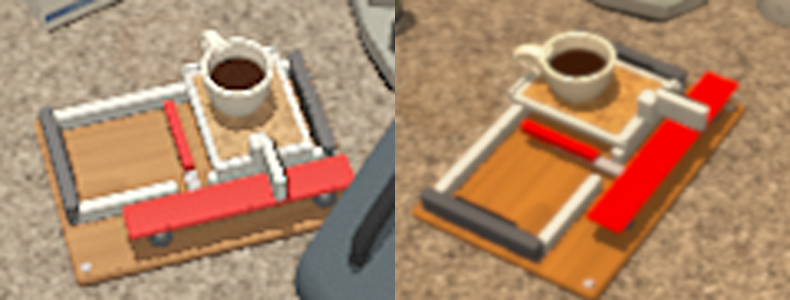

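The crops show the bar clear, with the lug near the bar's right end and the tray at the right. The bar's long axis is nearly world y. I'll refine it with a looser mask, then move.

```bash
python3 - <<'E'
from h import *
for n,(x0,y0,x1,y1) in(('top',(255,210,366,300)),('scene',(245,195,385,315))):
    im=cv2.imread(f'pics/{n}0.png')[:,:,::-1];c=manip.camera_info(n)
    r,g,b=[im[:,:,i].astype(int) for i in range(3)]
    m=((r>150)&(g<85)&(b<85)).astype(np.uint8)
    m=m[y0:y1,x0:x1]
    k,l,st,ce=cv2.connectedComponentsWithStats(m)
    P=[]
    for i in range(1,k):
        if st[i,4]<15: continue
        pts=np.argwhere(l==i)[:,::-1]+[x0,y0]
        print(n,st[i],(ce[i]+[x0,y0]).round(1),[ray(c,p,50)[:2].round(0).tolist() for p in (ce[i]+[x0,y0],)])
        W=np.array([ray(c,p,50) for p in pts])[:,:2]
        P.append(W[W[:,0]<520])
    W=np.vstack(P).astype(np.float32);R=cv2.minAreaRect(W);print(n,R,cv2.boxPoints(R).round(0).tolist())
c=manip.camera_info('scene')
print('grinder base',[ray(c,p,20).round(0)[:2] for p in((292,180),(340,197),(357,182))],'jug',ray(c,(387,200),0).round(0))
# lug top right-end corners from crop (scene): crop scale
s=140/395;sy=120/300
for u,v in((657,92),(707,112),(700,125)): print('lug',ray(c,(245+(u-395)*s,195+v*sy),83).round(0)[:2])
E
```

```text
top [50 31  9 19 50] [308.6 250. ] [[562.0, 89.0]]
top [ 86  47  21  14 127] [351.1 262.5] [[477.0, -12.0]]
top [ 38  53  46  19 199] [315.5 271.2] [[483.0, 94.0]]
top ((480.0162658691406, 60.458892822265625), (202.08251953125, 34.98352813720703), 86.88594055175781) [[457.0, -39.0], [492.0, -41.0], [503.0, 160.0], [468.0, 162.0]]
scene [103  29  19  20 183] [357.3 231.6] [[476.0, -21.0]]
scene [ 44  47  29  18 176] [302.7 250.1] [[567.0, 92.0]]
scene [ 67  47  41  46 735] [332.3 264.8] [[485.0, 97.0]]
scene ((483.025146484375, 59.510772705078125), (207.13133239746094, 37.478118896484375), 86.47467803955078) [[458.0, -43.0], [495.0, -45.0], [508.0, 162.0], [471.0, 164.0]]
grinder base [array([ 729., -132.]), array([ 579., -134.]), array([ 562., -209.])] jug [ 466. -202.   -0.]
lug [506.  27.]
lug [459.  30.]
lug [457.  46.]
```

Call:
apply_moves --moves '[{"dx": 0, "dy": -0.3, "dz": 0, "twist": 0.1, "claw": 1}, {"dx": 0.0, "dy": -0.6, "dz": 0, "twist": 0.2, "claw": 1}, {"dx": 0.0, "dy": -0.9, "dz": 0, "twist": 0.25, "claw": 1}, {"dx": 0.0, "dy": -1, "dz": 0, "twist": 0.25, "claw": 1}, {"dx": 0.0, "dy": -1, "dz": 0, "twist": 0.25, "claw": 1}]'

```text
clock: 0.72
tool_pos: [153.4, -449.6, 222.8]
orientation: [[0.998, -0.064, 0.0], [-0.064, -0.998, -0.001], [0.0, 0.001, -1.0]]
ft_force: [0.3, -1.2, 0.8]
opening: 45.1
finger_force: 0.0
```

Call:
apply_moves --moves '[{"dx": 0.28, "dy": -0.25, "dz": 0, "twist": 0, "claw": 1}, {"dx": 0.55, "dy": -0.5, "dz": 0, "twist": 0, "claw": 1}, {"dx": 0.8, "dy": -0.75, "dz": 0, "twist": 0, "claw": 1}, {"dx": 1, "dy": -1, "dz": 0, "twist": 0, "claw": 1}, {"dx": 1, "dy": -1, "dz": 0, "twist": 0, "claw": 1}]'

```text
clock: 1.35
tool_pos: [315.4, -308.7, 222.6]
orientation: [[0.998, -0.058, 0.001], [-0.058, -0.998, -0.001], [0.001, 0.001, -1.0]]
ft_force: [-0.1, -0.0, 0.3]
opening: 1.4
finger_force: 0.0
```

Call:
apply_moves --moves '[{"dx": 0.25, "dy": -0.25, "dz": 0, "twist": 0, "claw": 1}, {"dx": 0.5, "dy": -0.5, "dz": 0, "twist": 0, "claw": 1}, {"dx": 0.7, "dy": -0.75, "dz": 0, "twist": 0, "claw": 1}, {"dx": 0.9, "dy": -1, "dz": 0, "twist": 0, "claw": 1}, {"dx": 0.9, "dy": -1, "dz": 0, "twist": 0, "claw": 1}]'

```text
clock: 1.98
tool_pos: [460.0, -168.3, 222.6]
orientation: [[0.998, -0.06, 0.002], [-0.06, -0.998, -0.001], [0.002, 0.001, -1.0]]
ft_force: [-0.3, -0.3, 0.0]
opening: 0.7
finger_force: 0.0
```

Call:
apply_moves --moves '[{"dx": 0, "dy": -0.25, "dz": 0, "twist": 0, "claw": 1}, {"dx": 0, "dy": -0.5, "dz": 0, "twist": 0, "claw": 1}, {"dx": 0, "dy": -0.7, "dz": 0, "twist": 0, "claw": 1}, {"dx": 0, "dy": -0.9, "dz": 0, "twist": 0, "claw": 1}, {"dx": 0, "dy": -0.9, "dz": 0, "twist": 0, "claw": 1}]'

```text
clock: 2.6
tool_pos: [466.2, -34.1, 222.6]
orientation: [[0.998, -0.062, 0.001], [-0.062, -0.998, -0.001], [0.001, 0.001, -1.0]]
ft_force: [-0.7, -1.1, 0.3]
opening: 0.4
finger_force: 0.0
```

```bash
python3 - <<'E'
from h import *
s=manip.read_state();c=manip.camera_info('wrist');im=manip.camera('wrist')
print(s['tool_pos'],s['opening'],{k:np.round(v,3).tolist() for k,v in c.items() if not isinstance(v,str)})
cv2.imwrite('pics/w1.png',im[:,:,::-1])
E
```

```text
[466.17281503 -34.09281593 222.57196683] 0.3850846097907444 {'fx': 389.162, 'fy': 389.162, 'cx': 326.848, 'cy': 239.929, 'xyz': [538.092, -38.276, 384.74], 'attitude': [[-0.062, 0.965, 0.255], [-0.998, -0.06, -0.015], [0.0, -0.256, 0.967]]}
```

View pics/w1.png

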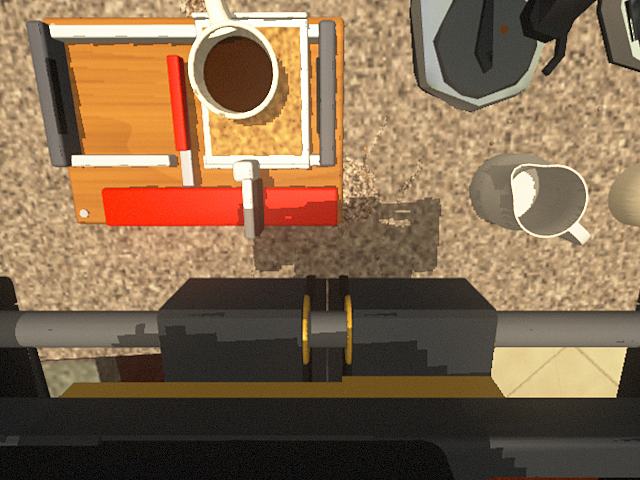

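The wrist view shows the red bar at (104..337, 188..226), the lug at about (250,160-236) and the cup bowl at (234,70). Now I measure the bar and lug from this picture.

```bash
python3 - <<'E'
from h import *
c=manip.camera_info('wrist');im=cv2.imread('pics/w1.png')[:,:,::-1]
r,g,b=[im[:,:,i].astype(int) for i in range(3)]
m=((r>150)&(g<85)&(b<85)).astype(np.uint8);m[:178]=0;m[250:]=0;m[:,345:]=0
pts=np.argwhere(m)[:,::-1]
W=np.array([ray(c,p,50) for p in pts])[:,:2].astype(np.float32);R=cv2.minAreaRect(W);print(R,cv2.boxPoints(R).round(1).tolist())
print('lug top right side',[ray(c,p,83)[:2].round(1).tolist() for p in((258,163),(262,232),(245,236))],'tip px',proj(c,manip.read_state()['tool_pos']))
E
```

```text
((486.002197265625, 56.785255432128906), (203.01812744140625, 33.41812515258789), 86.37825775146484) [[462.8999938964844, -43.5], [496.29998779296875, -45.599998474121094], [509.1000061035156, 157.0], [475.70001220703125, 159.10000610351562]]
lug top right side [[522.4, 14.2], [468.4, 16.9], [466.0, 30.8]] tip px (np.float64(327.3266945630646), np.float64(302.4277958245195))
```

Call:
apply_moves --moves '[{"dx": 0.08, "dy": -0.13, "dz": 0.2, "twist": 0, "claw": 1}, {"dx": 0.08, "dy": -0.13, "dz": 0.5, "twist": 0, "claw": 1}, {"dx": 0.08, "dy": -0.13, "dz": 0.75, "twist": 0, "claw": 1}, {"dx": 0.08, "dy": -0.13, "dz": 0.95, "twist": 0, "claw": 1}, {"dx": 0.08, "dy": -0.13, "dz": 0.95, "twist": 0, "claw": 1}]'

```text
clock: 3.28
tool_pos: [478.0, -16.5, 78.2]
orientation: [[0.998, -0.066, -0.004], [-0.066, -0.998, 0.001], [-0.004, -0.0, -1.0]]
ft_force: [0.6, -0.2, -0.0]
opening: 0.3
finger_force: 0.0
```

```bash
python3 - <<'E'
from h import *
s=manip.read_state();print(s['tool_pos'],s['ft_force'])
a=manip.camera('wrist');b=manip.camera('scene')
c=manip.camera_info('scene');print(proj(c,s['tool_pos']))
cv2.imwrite('pics/w2.png',np.hstack([cv2.resize(a,(400,300)),cv2.resize(b[195:315,255:415],(400,300),interpolation=cv2.INTER_CUBIC)])[:,:,::-1])
E
```

```text
[477.97051552 -16.5306297   78.18402287] [ 0.61382742 -0.19822296 -0.02331002]
(np.float64(356.31898141765157), np.float64(224.92788762336892))
```

View pics/w2.png

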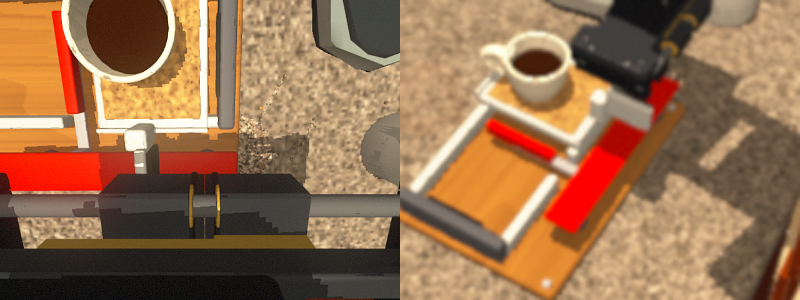

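The wrist view shows the fingers right of the lug and over the bar's line. The gripper is clear of the cup. Now I press down.

Call:
apply_moves --moves '[{"dx": 0, "dy": 0, "dz": 0.07, "twist": 0, "claw": 1}, {"dx": 0, "dy": 0, "dz": 0.14, "twist": 0, "claw": 1}, {"dx": 0, "dy": 0, "dz": 0.19, "twist": 0, "claw": 1}, {"dx": 0, "dy": 0, "dz": 0.22, "twist": 0, "claw": 1}, {"dx": 0, "dy": 0, "dz": 0.22, "twist": 0, "claw": 1}]'

```text
clock: 4.0
tool_pos: [478.7, -14.9, 46.8]
orientation: [[0.998, -0.064, -0.0], [-0.064, -0.998, 0.0], [-0.0, -0.0, -1.0]]
ft_force: [-0.5, -0.1, 1.7]
opening: 0.5
finger_force: 0.9
```

Contact at z≈47 with about 2 N, as expected. I press on to about z 37.5.

Call:
apply_moves --moves '[{"dx": 0, "dy": 0, "dz": 0.02, "twist": 0, "claw": 1}, {"dx": 0, "dy": 0, "dz": 0.04, "twist": 0, "claw": 1}, {"dx": 0, "dy": 0, "dz": 0.06, "twist": 0, "claw": 1}, {"dx": 0, "dy": 0, "dz": 0.06, "twist": 0, "claw": 1}, {"dx": 0, "dy": 0, "dz": 0.06, "twist": 0, "claw": 1}]'

```text
clock: 4.62
tool_pos: [478.7, -14.9, 38.1]
orientation: [[0.998, -0.064, -0.0], [-0.064, -0.998, 0.0], [-0.0, -0.0, -1.0]]
ft_force: [-1.3, 0.7, 3.7]
opening: 0.2
finger_force: 1.6
```

Call:
apply_moves --moves '[{"dx": 0, "dy": -0.03, "dz": 0, "twist": 0, "claw": 1}, {"dx": 0, "dy": -0.06, "dz": 0, "twist": 0, "claw": 1}, {"dx": 0, "dy": -0.08, "dz": 0, "twist": 0, "claw": 1}, {"dx": 0, "dy": -0.1, "dz": 0, "twist": 0, "claw": 1}, {"dx": 0, "dy": -0.12, "dz": 0, "twist": 0, "claw": 1}]'

```text
clock: 5.25
tool_pos: [480.1, 3.2, 38.1]
orientation: [[0.998, -0.064, 0.0], [-0.064, -0.998, -0.0], [0.0, 0.0, -1.0]]
ft_force: [0.6, -2.4, 3.4]
opening: 0.5
finger_force: 1.6
```

Call:
apply_moves --moves '[{"dx": 0, "dy": -0.02, "dz": 0, "twist": 0, "claw": 1}, {"dx": 0, "dy": -0.04, "dz": 0, "twist": 0, "claw": 1}, {"dx": 0, "dy": -0.06, "dz": 0, "twist": 0, "claw": 1}, {"dx": 0, "dy": -0.08, "dz": 0, "twist": 0, "claw": 1}, {"dx": 0, "dy": -0.1, "dz": 0, "twist": 0, "claw": 1}]'

```text
clock: 5.88
tool_pos: [480.9, 18.2, 38.0]
orientation: [[0.998, -0.064, -0.0], [-0.064, -0.998, -0.0], [-0.0, 0.0, -1.0]]
ft_force: [0.5, -2.6, 2.8]
opening: 0.3
finger_force: 2.0
```

Call:
apply_moves --moves '[{"dx": 0, "dy": -0.03, "dz": 0, "twist": 0, "claw": 1}, {"dx": 0, "dy": -0.06, "dz": 0, "twist": 0, "claw": 1}, {"dx": 0, "dy": -0.09, "dz": 0, "twist": 0, "claw": 1}, {"dx": 0, "dy": -0.12, "dz": 0, "twist": 0, "claw": 1}, {"dx": 0, "dy": -0.15, "dz": 0, "twist": 0, "claw": 1}]'

```text
clock: 6.5
tool_pos: [482.3, 40.8, 38.0]
orientation: [[0.998, -0.064, -0.0], [-0.064, -0.998, 0.0], [-0.0, -0.0, -1.0]]
ft_force: [-0.8, -3.3, 3.6]
opening: 0.6
finger_force: 2.1
```

```bash
python3 - <<'E'
from h import *
s=manip.read_state();print(s['tool_pos'],s['ft_force'])
a=manip.camera('wrist');b=manip.camera('scene')
cv2.imwrite('pics/w3.png',np.hstack([cv2.resize(a,(400,300)),cv2.resize(b[195:315,255:415],(400,300),interpolation=cv2.INTER_CUBIC)])[:,:,::-1])
E
```

```text
[482.29216426  40.80164704  38.03876363] [-0.82432571 -3.25271363  3.60330239]
```

View pics/w3.png

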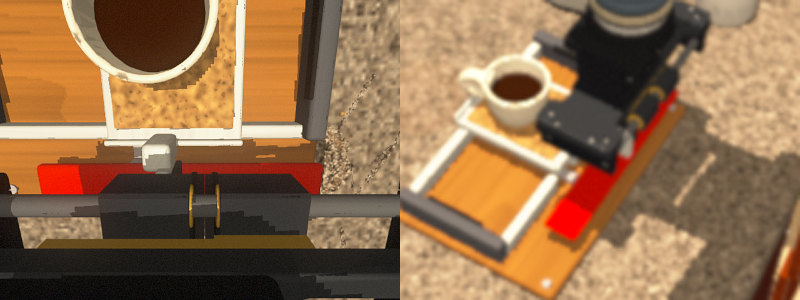

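The tray has passed over the stop and the cup is upright and clear of the gripper. I keep pushing.

Call:
apply_moves --moves '[{"dx": 0, "dy": -0.035, "dz": 0, "twist": 0, "claw": 1}, {"dx": 0, "dy": -0.07, "dz": 0, "twist": 0, "claw": 1}, {"dx": 0, "dy": -0.105, "dz": 0, "twist": 0, "claw": 1}, {"dx": 0, "dy": -0.14, "dz": 0, "twist": 0, "claw": 1}, {"dx": 0, "dy": -0.175, "dz": 0, "twist": 0, "claw": 1}]'

```text
clock: 7.22
tool_pos: [483.9, 67.1, 38.0]
orientation: [[0.998, -0.064, -0.0], [-0.064, -0.998, 0.0], [-0.0, 0.0, -1.0]]
ft_force: [-0.9, -3.3, 3.2]
opening: 0.4
finger_force: 2.1
```

Call:
apply_moves --moves '[{"dx": 0, "dy": -0.035, "dz": 0, "twist": 0, "claw": 1}, {"dx": 0, "dy": -0.07, "dz": 0, "twist": 0, "claw": 1}, {"dx": 0, "dy": -0.105, "dz": 0, "twist": 0, "claw": 1}, {"dx": 0, "dy": -0.14, "dz": 0, "twist": 0, "claw": 1}, {"dx": 0, "dy": -0.17, "dz": 0, "twist": 0, "claw": 1}]'

```text
clock: 7.85
tool_pos: [485.5, 92.5, 38.0]
orientation: [[0.998, -0.064, -0.0], [-0.064, -0.998, 0.0], [-0.0, 0.0, -1.0]]
ft_force: [-0.9, -3.1, 3.2]
opening: 0.3
finger_force: 2.1
```

Call:
apply_moves --moves '[{"dx": 0, "dy": -0.025, "dz": 0, "twist": 0, "claw": 1}, {"dx": 0, "dy": -0.05, "dz": 0, "twist": 0, "claw": 1}, {"dx": 0, "dy": -0.07, "dz": 0, "twist": 0, "claw": 1}, {"dx": 0, "dy": -0.085, "dz": 0, "twist": 0, "claw": 1}, {"dx": 0, "dy": -0.1, "dz": 0, "twist": 0, "claw": 1}]'

```text
clock: 8.48
tool_pos: [486.6, 107.2, 38.0]
orientation: [[0.998, -0.064, -0.0], [-0.064, -0.998, -0.0], [-0.0, 0.0, -1.0]]
ft_force: [-0.6, -3.9, 2.9]
opening: 0.5
finger_force: 2.0
```

Expected home is about y 120-126, so I use small steps now.

Call:
apply_moves --moves '[{"dx": 0, "dy": -0.015, "dz": 0, "twist": 0, "claw": 1}, {"dx": 0, "dy": -0.03, "dz": 0, "twist": 0, "claw": 1}, {"dx": 0, "dy": -0.045, "dz": 0, "twist": 0, "claw": 1}, {"dx": 0, "dy": -0.06, "dz": 0, "twist": 0, "claw": 1}, {"dx": 0, "dy": -0.07, "dz": 0, "twist": 0, "claw": 1}]'

```text
clock: 9.1
tool_pos: [487.3, 117.7, 38.0]
orientation: [[0.998, -0.064, 0.0], [-0.064, -0.998, 0.0], [0.0, -0.0, -1.0]]
ft_force: [-0.8, -3.7, 3.5]
opening: 0.1
finger_force: 2.0
```

Call:
apply_moves --moves '[{"dx": 0, "dy": -0.008, "dz": 0, "twist": 0, "claw": 1}, {"dx": 0, "dy": -0.016, "dz": 0, "twist": 0, "claw": 1}, {"dx": 0, "dy": -0.024, "dz": 0, "twist": 0, "claw": 1}, {"dx": 0, "dy": -0.03, "dz": 0, "twist": 0, "claw": 1}, {"dx": 0, "dy": -0.03, "dz": 0, "twist": 0, "claw": 1}]'

```text
clock: 9.72
tool_pos: [487.6, 122.2, 38.0]
orientation: [[0.998, -0.064, 0.0], [-0.064, -0.998, 0.0], [0.0, -0.0, -1.0]]
ft_force: [-1.9, -2.6, 2.8]
opening: 0.5
finger_force: 1.8
```

Call:
apply_moves --moves '[{"dx": 0, "dy": -0.008, "dz": 0, "twist": 0, "claw": 1}, {"dx": 0, "dy": -0.016, "dz": 0, "twist": 0, "claw": 1}, {"dx": 0, "dy": -0.024, "dz": 0, "twist": 0, "claw": 1}, {"dx": 0, "dy": -0.03, "dz": 0, "twist": 0, "claw": 1}, {"dx": 0, "dy": -0.03, "dz": 0, "twist": 0, "claw": 1}]'

```text
clock: 10.35
tool_pos: [487.8, 125.0, 38.1]
orientation: [[0.998, -0.062, -0.001], [-0.062, -0.998, -0.002], [-0.001, 0.002, -1.0]]
ft_force: [-1.6, -10.9, 3.4]
opening: 0.8
finger_force: 6.6
```

```bash
python3 - <<'E'
from h import *
s=manip.read_state();print(s['tool_pos'],s['ft_force'])
a=manip.camera('wrist');b=manip.camera('scene')
cv2.imwrite('pics/w4.png',np.hstack([cv2.resize(a,(400,300)),cv2.resize(b[195:315,255:415],(400,300),interpolation=cv2.INTER_CUBIC)])[:,:,::-1])
E
```

```text
[487.75819022 125.00890468  38.05132753] [ -1.63348876 -10.91112104   3.37381474]
```

View pics/w4.png

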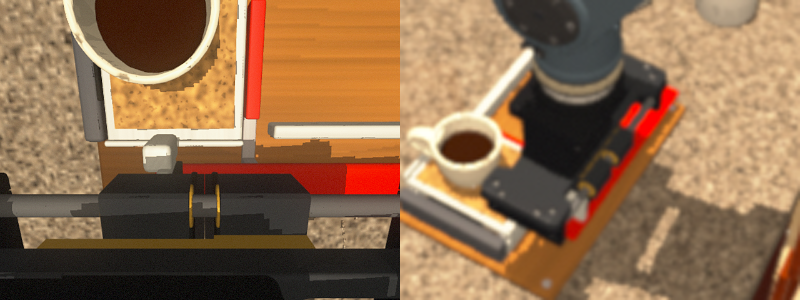

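The tray is at the left bumper with a contact force of 11 N, and the red stop shows just behind its right edge. I ease off slightly, then lift straight up.

Call:
apply_moves --moves '[{"dx": 0, "dy": 0.008, "dz": 0, "twist": 0, "claw": 1}, {"dx": 0, "dy": 0.012, "dz": -0.03, "twist": 0, "claw": 1}, {"dx": 0, "dy": 0.012, "dz": -0.07, "twist": 0, "claw": 1}, {"dx": 0, "dy": 0.012, "dz": -0.11, "twist": 0, "claw": 1}, {"dx": 0, "dy": 0.012, "dz": -0.14, "twist": 0, "claw": 1}]'

```text
clock: 11.08
tool_pos: [487.9, 125.2, 59.5]
orientation: [[0.998, -0.064, 0.001], [-0.064, -0.998, 0.0], [0.001, -0.0, -1.0]]
ft_force: [-0.6, -0.3, -0.3]
opening: 0.9
finger_force: 0.0
```

Call:
apply_moves --moves '[{"dx": 0, "dy": 0.03, "dz": -0.1, "twist": 0, "claw": 1}, {"dx": 0, "dy": 0.06, "dz": -0.3, "twist": 0, "claw": 1}, {"dx": -0.1, "dy": 0.06, "dz": -0.6, "twist": 0, "claw": 1}, {"dx": -0.2, "dy": 0.06, "dz": -0.9, "twist": 0, "claw": 1}, {"dx": -0.2, "dy": 0.06, "dz": -0.9, "twist": 0, "claw": 1}]'

```text
clock: 11.7
tool_pos: [458.4, 117.8, 197.8]
orientation: [[0.998, -0.064, 0.008], [-0.064, -0.998, 0.0], [0.008, -0.001, -1.0]]
ft_force: [-0.1, -0.5, -0.4]
opening: 0.2
finger_force: 0.0
```

```bash
python3 - <<'E'
from h import *
s=manip.read_state();print(s['tool_pos'],s['ft_force'])
c=manip.camera_info('wrist');a=manip.camera('wrist');b=manip.camera('scene')
r,g,bb=[a[:,:,i].astype(int) for i in range(3)]
m=((r>150)&(g<85)&(bb<85)).astype(np.uint8)
k,l,st,ce=cv2.connectedComponentsWithStats(m)
for i in range(1,k):
    if st[i,4]<100: continue
    p=np.argwhere(l==i)[:,::-1]
    for z in (50,41,36): 
        R=cv2.minAreaRect(np.array([ray(c,q,z)[:2] for q in p],np.float32));print(st[i],z,R)
cv2.imwrite('pics/w5.png',np.hstack([cv2.resize(a,(400,300)),cv2.resize(b[195:315,255:415],(400,300),interpolation=cv2.INTER_CUBIC)])[:,:,::-1])
E
```

```text
[458.38461664 117.80244471 197.81241346] [-0.13522078 -0.45495789 -0.44385139]
[353  25  14 106 441] 50 ((571.3204345703125, 86.77455139160156), (9.575051307678223, 72.9197998046875), 86.51919555664062)
[353  25  14 106 441] 41 ((572.5430297851562, 86.00367736816406), (9.852588653564453, 75.03338623046875), 86.51919555664062)
[353  25  14 106 441] 36 ((573.2222900390625, 85.57538604736328), (10.006781578063965, 76.20767211914062), 86.51919555664062)
[ 298  170  231   43 9180] 50 ((485.1737976074219, 48.192344665527344), (182.28128051757812, 33.513999938964844), 86.38218688964844)
[ 298  170  231   43 9180] 41 ((483.89947509765625, 46.303070068359375), (187.56480407714844, 34.485435485839844), 86.38214111328125)
[ 298  170  231   43 9180] 36 ((483.19134521484375, 45.25352478027344), (190.50015258789062, 35.025115966796875), 86.38218688964844)
[272 172   8  40 196] 50 ((491.7145690917969, 157.48483276367188), (5.224236488342285, 31.182493209838867), 86.88287353515625)
[272 172   8  40 196] 41 ((490.6296691894531, 158.76353454589844), (5.375675201416016, 32.08635711669922), 86.88284301757812)
[272 172   8  40 196] 36 ((490.0270080566406, 159.4739227294922), (5.459785461425781, 32.588478088378906), 86.88282012939453)
```

View pics/w5.png

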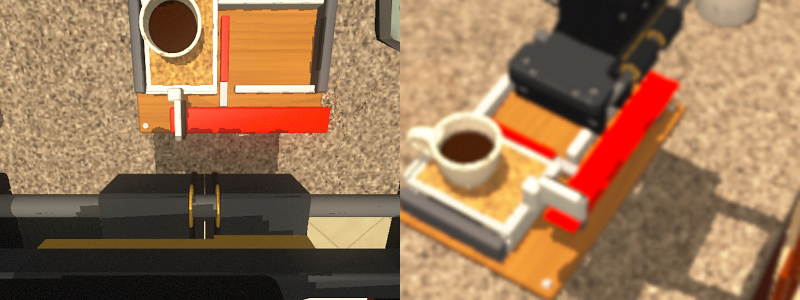

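The bar measures 33.5 mm wide at z 50, against 33.4 mm before pressing, so it is back up. The stop's full 10 mm width stands behind the tray, the cup is upright, and the arm is clear.

```bash
python3 -c "
from cell import manip
print(manip.job_done())"
```

```text
the job is handed in; nothing more can be done
None
```

The tray is home against the left bumper with the red stop sprung up behind it, the cup is still standing on it, the arm is clear, and the job is handed in; no verdict came back.

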